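# Set the length stop to the rider and hold it

### The job

Set the length-stop gauge on the bench for a cut: push its round lock button fully down to release the telescoping arm, then take the upright knob on the arm's head and draw the arm out until the head's pointer is in line with the middle of the rider clip on the scale. The arm is sprung and runs home if let go, so finish still gripping the knob, holding the pointer steady on the rider. Leave the tools lying around it undisturbed.

Things in the scene. Friction and masses are not known exactly. Their poses are not given: they have to be found in the camera images.
- gauge: Length-stop gauge, fixed: plywood board 380 x 100 x 12 mm with an aluminium sleeve tube (top 46 mm above the bench) and a scale strip, a line every 10 mm. x axis: the way the arm is drawn out (roughly to the robot's right); z up; scale on the -y side, nearer the robot. Origin on the bench, under the board, which runs from x = -210 to +170 mm. Knob and button stand at y = +14 mm.
- lock_button (a joint): Travel of the lock button: 0 = up, arm locked; 0.008 m = fully down. The arm is free from about 0.005 m on; press it fully down. It takes about 4 N and stays where it is pushed.
- button_top (a point): Middle of the flat top of the lock button, a black upright cylinder 23 mm across on the sleeve, 64 mm above the bench when up, in a grey collar 34 mm across that ends 12 mm below its top. It moves straight down.
- stop_arm: The telescoping arm: steel bar, grey head 28 mm long and 44 mm wide, black upright knob on it, 21 mm across (rim 25 mm), 48 mm tall. Origin at the knob's foot, on the head's top face 58 mm above the bench, at x = -19 mm in the gauge's frame when home (start), up to +121 mm at the end stop. A spring pulls it home with 2.2 N at home, 4.2 N fully out. The button is 117 mm behind it when home.
- knob_grip (a point): Middle of the knob, where to grip it, 83 mm above the bench. It moves along the gauge's x axis with the arm.
- pointer_tip (a point): Tip of the dark steel pointer that sticks out of the head's -y side over the scale, at the same x (gauge frame) as the knob's axis. Moves with the arm.
- rider: Rider clip fixed on the scale strip, marking the wanted length: a dark steel saddle 10 mm along the scale, 26 mm across, 7 mm high, with a thin white line over its middle. Origin under its middle; its x axis is parallel to the gauge's x axis. The pointer passes above it.
- screwdriver: Screwdriver with an orange handle, 190 mm, lying behind the gauge; leave alone. Origin under its middle.
- pliers: Pliers with red handles, 160 mm, lying to the left; leave alone. Origin under its middle.
- tape_measure: Yellow tape measure, 85 x 33 x 62 mm, standing to the right; leave alone. Origin under its middle.

How it is judged:
By the outcome, as a careful person would: the job done as asked, in the order asked, and still so for the second after the job is handed in, while the arm keeps its last pose, push and grip.
It also fails if it takes over 43 s, if anything falls off the work surface, if the arm or the gripper's body presses on something with over 40 N, if the wrist force passes 120 N, or if a joint passes its speed limit or range.

### The arm

A 6-joint arm with a two-finger parallel gripper is mounted at the origin on a cart in front of the work surface, level with it; the furniture and walls round the work are solid. World frame = base frame: x ahead of the robot, y to its left, z up, the work surface at z = 0. Lengths are in m, angles in degrees, forces in N, time in s.
With the tool pointing down it reaches from about 0.35 to 0.925 m from the base axis. Payload 6.4 kg.
Tool frame: the origin (TCP) lies between the finger pads; the fingertips stand ahead of it and the grasp point (between the pads) lies 3 mm ahead of it (arm.tip_extent is the z of the fingertips in the tool frame, in m); z points along the fingers, y is the line along which they close (so a half turn about z gives the same grasp; the last joint's range is limited). The gripper opens to 94 mm and grips with 3 to 60 N. Pads are 16 mm wide; open, the fingers measure 119 mm over their backs; the gripper's body (75 mm by 177 mm) begins 78 mm behind the grasp point.
Start: joints at [-75.235, 14.043, 89.255, -0, 76.702, -9.975], TCP at [0.272, -0.59, 0.227] pointing down, gripper open.
Joint ranges: [-179.41, 179.41], [-58.25, 129.5], [7.25, 145.43], [-54.29, 234.29], [11.92, 165.04], [-157.13, 157.13]. Speed limits (degrees/s): [147.25, 147.25, 180, 180, 180, 180].

### API

Orientations are given as [roll, pitch, yaw] about the fixed x, y, z axes, in that order (R = Rz(yaw) Ry(pitch) Rx(roll)).
In Python, from station import arm gives the robot as it stands.
- The arm moves only by the shell command python3 -m jog 'ROWS'. ROWS is JSON, a list of rows, each a list of 7 numbers: the turn, a rotation vector about the tool's x, y, z in rad, then the shift along the tool's x, y, z in cm, then the finger opening in cm, from 0 to 9.4. A call has 1 to 8 rows; each row shifts and turns the commanded pose from where the row before left it, along the tool's axes as they then stand; what a row does not reach is not made up. A row lasts 1/8 s, in which the tool goes at most 62.5 mm and 10.7 degrees, less where a joint would pass 70% of its speed; a pose out of reach is approached as far as the arm can. A call is refused whole if a number of a shift passes 6.25 or a number of a turn 0.188, either way. A call with a gripper value outside its range is refused whole. The fingers move at their own pace and stop on an object; the grip force is fixed at half the most. Time passes only in rows, so rows that do not move let the fingers close. It gives the time, the measured TCP pose, the force, the opening and the grip force at its end, in the units of the state.
- arm.get_obs(): the state, without advancing time (a new reading comes with each control period).
- arm.camera(name): name is "side" or "top"; returns a dict with "image" (420x560x3 uint8, red, green, blue), "intrinsics" (3x3 intrinsics, pixels), "k1" (the pictures are not rectified: a ray, as slopes to the right and down, at radius r is drawn at 1 + k1 r^2 times it, then the intrinsics apply), "R" (3x3) and "t" (3): a world point X has camera coordinates R X + t. Camera axes: x right, y down, z forward; pixel columns grow to the right and rows downward; lengths in m; the calibration is good to about 2 mm. A picture is of the moment at which its call begins. There is no depth.
- arm.job_done(): hands the job in; it is judged then, once.
Trained networks look in the newest picture that a camera, given by its name, has taken for a name from the list of things; names that differ only in an ending like _2 or _b are one class to them, and where a whole thing is asked for, a point or a joint stands for the part that bears it (a point fixed in the world has none). Each returns a list of dicts, best first, with "score" (0 to 1); they miss things now and then, are a little off and sometimes report something else, mostly with a low value. They report only what shows in the picture. A call takes as long as a camera call.
- arm.silhouettes(camera, thing): "pixels" (420x560 bool, what is visible of it).
- arm.landmark_of(camera, thing): "position" ([x, y, z] in m, in the coordinates of the camera as it stood for that picture, good to about 4 mm: a listed point, or the origin of a listed thing).
The state is a dict: "time_s": time; "qpos": joint angles; "qd": joint speeds; "joint_torque": joint torques, N m; "position": TCP position; "ee_rot": TCP orientation; "contact_force": force on the tool from outside, world axes, zero at the start; "moment": the same for the moment, N m; "opening": finger opening in m; "gripper_force": force on a finger pad.
Only numpy, scipy, OpenCV 4.12 (cv2) and the standard library are available. Lean on these libraries where they do the work, as an engineer would, in place of code of your own. Each camera call takes 0.05 s, during which the arm holds its last target. There are 200 camera calls.

## Working session

There is one attempt and no reset: what is moved stays moved. The work goes in short steps, Python scripts to look and compute and a shell command to move; the robot and the scene stay as the last step left them, time stands still between calls to the robot, and variables do not carry over. Pictures are saved under pics/ and viewed, at most 10 in all, crops included, and the job is handed in when it is done.

```bash
mkdir -p pics; cat > h.py <<'E'
from station import arm
import numpy as np, cv2
def shot(cam,name=None):
    c=arm.camera(cam)
    if name: cv2.imwrite('pics/'+name,c['image'][:,:,::-1])
    return c
def world(c,p): return c['R'].T@(np.array(p)-c['t'])
def proj(c,X):
    p=c['R']@np.array(X)+c['t']; s=p[:2]/p[2]; s=s*(1+c['k1']*(s@s))
    K=c['intrinsics']; return K[0,0]*s[0]+K[0,2],K[1,1]*s[1]+K[1,2]
def ray_z(c,uv,z):
    K=c['intrinsics']; d=np.array([(uv[0]-K[0,2])/K[0,0],(uv[1]-K[1,2])/K[1,1]]); s=d.copy()
    for _ in range(20): s=d/(1+c['k1']*(s@s))
    r=c['R'].T@np.array([s[0],s[1],1]); o=-c['R'].T@c['t']
    return o+r*(z-o[2])/r[2]
E
python3 - <<'E'
from h import *
np.set_printoptions(precision=4,suppress=True)
for cam in ('top','side'):
    c=shot(cam,cam+'0.png'); print(cam,'pos',-c['R'].T@c['t'],c['k1'],c['intrinsics'][0,0])
    for th in ('gauge','button_top','knob_grip','stop_arm','pointer_tip','rider','tape_measure','screwdriver','pliers'):
        for d in arm.landmark_of(cam,th)[:2]:
            w=world(c,d['position']); print(th,round(d['score'],2),w,np.round(proj(c,w)))
o=arm.get_obs(); print(o['time_s'],o['position'],o['ee_rot'],arm.tip_extent)
E
```

```text
top pos [ 0.4569 -0.0831  1.6214] -0.15332179169503854 500.7094267442803
gauge 0.82 [ 0.5217 -0.1158  0.0037] [300. 218.]
button_top 0.41 [0.4833 0.0134 0.0697] [259. 229.]
knob_grip 0.54 [ 0.5281 -0.095   0.082 ] [294. 214.]
stop_arm 0.48 [ 0.5272 -0.0969  0.0558] [295. 215.]
pointer_tip 0.54 [ 0.4819 -0.111   0.029 ] [299. 230.]
rider 0.57 [ 0.5082 -0.1792  0.0178] [320. 221.]
tape_measure 0.51 [ 0.6186 -0.4002  0.0026] [387. 187.]
pliers 0.78 [ 0.3989  0.2876 -0.0013] [177. 255.]
side pos [ 0.5034 -1.1576  0.7593] -0.06914145505333297 524.5891304948724
gauge 0.73 [ 0.4798 -0.1117  0.0291] [246. 244.]
gauge 0.68 [ 0.5211 -0.1154 -0.0032] [264. 255.]
button_top 0.44 [0.4865 0.0137 0.0611] [248. 206.]
knob_grip 0.83 [ 0.5273 -0.0925  0.0832] [265. 220.]
stop_arm 0.86 [ 0.5255 -0.095   0.0597] [265. 229.]
pointer_tip 0.75 [ 0.4812 -0.1137  0.0267] [247. 246.]
rider 0.48 [ 0.6173 -0.4     0.0018] [317. 335.]
rider 0.44 [ 0.5098 -0.1863  0.0141] [260. 268.]
tape_measure 0.79 [ 0.6171 -0.4008  0.0054] [317. 334.]
screwdriver 0.59 [ 0.7112 -0.065  -0.0009] [337. 240.]
pliers 0.82 [0.4008 0.286  0.0014] [220. 179.]
1.0 [ 0.272  -0.5903  0.2274] [179.9996  -0.0019  24.7387] 0.022
```

View pics/top0.png

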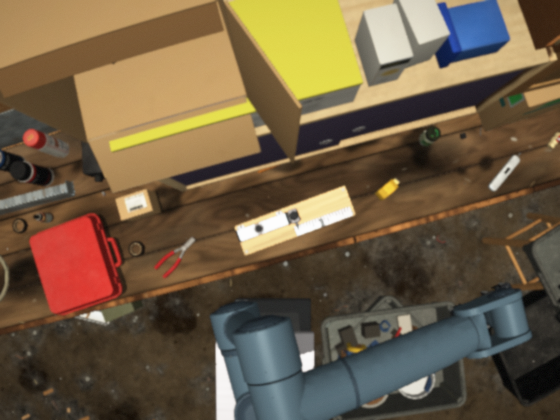

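View pics/side0.png

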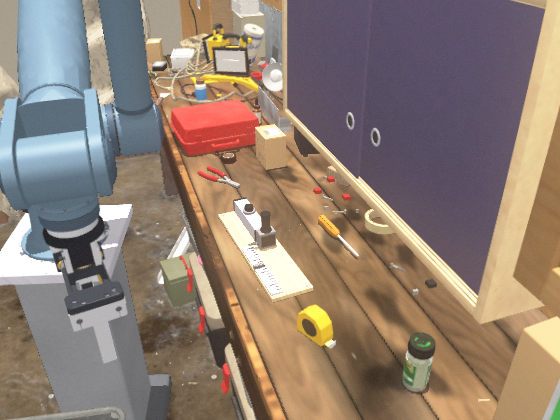

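The top view shows the gauge at about (295,220), the knob at (293,216) and the button at (258,229). The side view shows the button at (249,207), the knob at (265,220) and the rider near (259,265). Next I'll enlarge the gauge and fit its axis.

```bash
python3 - <<'E'
from h import *
np.set_printoptions(precision=4,suppress=True)
a=cv2.imread('pics/top0.png')[180:262,225:365]; b=cv2.imread('pics/side0.png')[190:305,210:320]
a=cv2.resize(a,None,fx=5,fy=5,interpolation=cv2.INTER_CUBIC);b=cv2.resize(b,None,fx=5,fy=5,interpolation=cv2.INTER_CUBIC)
cv2.imwrite('pics/a.png',a);cv2.imwrite('pics/b.png',b)
for cam in ('top','side'):
    for k in range(3):
        c=shot(cam)
        for th in ('button_top','knob_grip','pointer_tip','rider'):
            print(cam,th,[(round(d['score'],2),world(c,d['position']).round(4).tolist()) for d in arm.landmark_of(cam,th)[:2]])
    s=arm.silhouettes(cam,'gauge')[0]['pixels'].astype(np.uint8)
    n=cv2.findContours(s,0,1)[0]; n=max(n,key=cv2.contourArea).reshape(-1,2)
    P=np.array([ray_z(c,p,.012)[:2] for p in n]).astype(np.float32)
    print(cam,cv2.minAreaRect(P))
E
```

```text
top button_top [(0.41, [0.4819, 0.0134, 0.0646])]
top knob_grip [(0.66, [0.5278, -0.0983, 0.082])]
top pointer_tip [(0.44, [0.4816, -0.1082, 0.0307])]
top rider [(0.4, [0.5097, -0.1804, 0.0176])]
top button_top [(0.49, [0.4836, 0.0118, 0.0638])]
top knob_grip [(0.63, [0.527, -0.0985, 0.0818])]
top pointer_tip [(0.69, [0.4805, -0.1073, 0.0298])]
top rider [(0.5, [0.5097, -0.1825, 0.0145])]
top button_top [(0.49, [0.4848, 0.012, 0.0653])]
top knob_grip [(0.62, [0.5283, -0.0979, 0.0821])]
top pointer_tip [(0.62, [0.4811, -0.1063, 0.0298])]
top rider [(0.48, [0.5081, -0.182, 0.0177])]
top ((0.511234700679779, -0.0964813381433487), (0.10135488957166672, 0.3817812204360962), 20.25916862487793)
side button_top [(0.56, [0.4873, 0.0141, 0.0618])]
side knob_grip [(0.77, [0.5302, -0.0926, 0.0849])]
side pointer_tip [(0.69, [0.4828, -0.1118, 0.0275]), (0.17, [0.6185, -0.3981, 0.0016])]
side rider [(0.39, [0.5092, -0.1872, 0.017])]
side button_top [(0.61, [0.4831, 0.0128, 0.0644])]
side knob_grip [(0.67, [0.5281, -0.093, 0.0837])]
side pointer_tip [(0.95, [0.4803, -0.1123, 0.0277])]
side rider [(0.45, [0.509, -0.1845, 0.0162])]
side button_top [(0.4, [0.4863, 0.0142, 0.0628])]
side knob_grip [(0.65, [0.528, -0.0924, 0.0841])]
side pointer_tip [(0.62, [0.4826, -0.1114, 0.0276])]
side rider []
side ((0.5188055038452148, -0.07360059022903442), (0.13638439774513245, 0.44777578115463257), 19.67475700378418)
```

View pics/a.png

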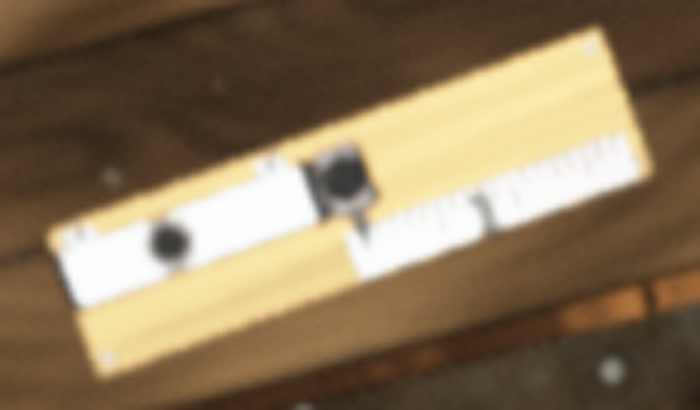

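View pics/b.png

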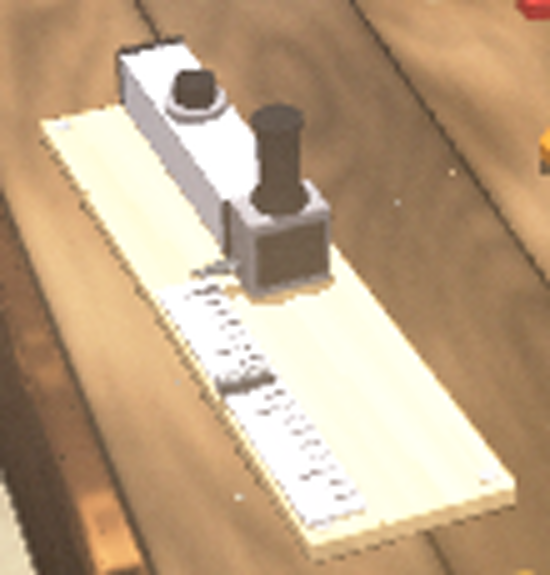

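The gauge's x axis lies at a yaw of about -69.7°. The button is at about (0.4845, 0.014), the knob at (0.527, -0.095), and the rider is about 79 mm from the pointer. In the pictures the dark rider is at crop pixel (487,212) in the top view and (245,383) in the side view. Both agree with the networks.

After turning the tool +0.077 rad about z, its x, y and z axes match the gauge's y, the gauge's x and down.

```bash
python3 -m jog '[[0,0,0.077,0,0,0,0],[0,0,0,3,-3.5,0,0],[0,0,0,3,-3.5,0,0],[0,0,0,3,-3.5,0,0],[0,0,0,3,-3.5,0,0],[0,0,0,3,-3.5,0,0],[0,0,0,3,-3.5,0,0],[0,0,0,3,-3.5,0,0]]'
python3 -m jog '[[0,0,0,3,-3.5,0,0],[0,0,0,3,-3.5,0,0],[0,0,0,3,-3.5,0,0],[0,0,0,3,-3.5,0,0],[0,0,0,3,-3.5,0,0],[0,0,0,3,-3.5,0,0],[0,0,0,2,-3.5,0,0],[0,0,0,0,0,0,0]]'
python3 - <<'E'
from h import *
o=arm.get_obs();y=np.radians(o['ee_rot'][2]);p=np.array(o['position'])
d=np.array([.4845,.014])-p[:2]
print('tool x,y cm',100*(d@[np.cos(y),np.sin(y)]),100*(d@[np.sin(y),-np.cos(y)]),p,o['ee_rot'],o['contact_force'],o['time_s'])
E
```

```text
time_s: 3.6
position: [0.3842, -0.2863, 0.2277]
ee_rot: [180.0, -0.0, 20.3]
contact_force: [0.6, 0.5, 0.3]
opening: 0.0175
gripper_force: 0.0
time_s: 4.6
position: [0.4864, 0.0134, 0.2275]
ee_rot: [-180.0, -0.0, 20.6]
contact_force: [0.5, -0.1, -0.5]
opening: 0.0009
gripper_force: 0.0
tool x,y cm -0.1539664003779856 -0.11654722769858608 [0.48635093 0.0134496  0.22754241] [-1.79999830e+02 -6.36784757e-03  2.05637925e+01] [ 0.46380447 -0.08728322 -0.46090452] 4.6
```

```bash
python3 -m jog '[[0,0,0,-0.1,-0.1,4,0],[0,0,0,0,0,4,0],[0,0,0,0,0,3.5,0],[0,0,0,0,0,1.5,0],[0,0,0,0,0,0,0]]'
python3 - <<'E'
from h import *
for n in ('side',):
    c=shot(n); i=c['image'][170:270,200:310,::-1]
    cv2.imwrite('pics/c.png',cv2.resize(i,None,fx=5,fy=5,interpolation=cv2.INTER_CUBIC))
E
```

```text
time_s: 5.22
position: [0.4847, 0.0116, 0.0971]
ee_rot: [-180.0, 0.1, 20.3]
contact_force: [0.2, 0.1, -0.3]
opening: 0.0007
gripper_force: 0.0
```

View pics/c.png

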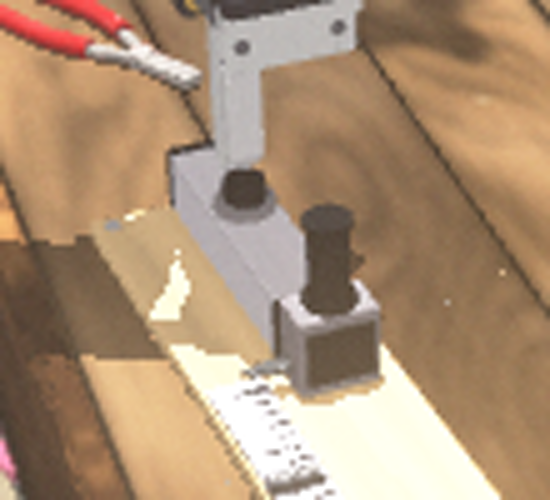

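The closed fingers at crop pixel (238,165) stand right above the button at (244,185), so I'll press.

```bash
python3 -m jog '[[0,0,0,0,0,0.6,0],[0,0,0,0,0,0.3,0],[0,0,0,0,0,0.3,0],[0,0,0,0,0,0.2,0],[0,0,0,0,0,0.2,0],[0,0,0,0,0,0.2,0],[0,0,0,0,0,0,0]]'
```

```text
time_s: 6.15
position: [0.4852, 0.0121, 0.0794]
ee_rot: [180.0, -0.0, 20.3]
contact_force: [-0.1, -0.4, 2.1]
opening: 0.0003
gripper_force: 0.6
```

```bash
python3 -m jog '[[0,0,0,0,0,0.1,0],[0,0,0,0,0,0.1,0],[0,0,0,0,0,0,0]]'; python3 -m jog '[[0,0,0,0,0,0.1,0],[0,0,0,0,0,0,0]]'
```

```text
time_s: 6.52
position: [0.4853, 0.0121, 0.0782]
ee_rot: [180.0, -0.0, 20.3]
contact_force: [-2.4, -0.5, 7.0]
opening: 0.0005
gripper_force: 3.8
time_s: 6.78
position: [0.4854, 0.0121, 0.0781]
ee_rot: [-180.0, 0.0, 20.3]
contact_force: [-5.1, 1.4, 15.0]
opening: 0.0004
gripper_force: 7.4
```

The button bottomed out with the tip at 56 mm and 15 N. Now I'll lift, go over the knob, open and descend.

```bash
python3 -m jog '[[0,0,0,0,0,-4,0],[0,0,0,0,0,-5,5],[0,0,0,0.1,4,0,6],[0,0,0,0.1,4,0,6],[0,0,0,0,3.4,0,6],[0,0,0,0,0,0,6],[0,0,0,0,0,0,6]]'
python3 - <<'E'
from h import *
o=arm.get_obs();y=np.radians(o['ee_rot'][2]);p=np.array(o['position'])
for n in ('top','side'):
    c=shot(n); L=arm.landmark_of(n,'knob_grip')
    if L:
        w=world(c,L[0]['position']);d=w[:2]-p[:2]; print(n,w,L[0]['score'],100*(d@[np.cos(y),np.sin(y)]),100*(d@[np.sin(y),-np.cos(y)]))
    for l in arm.landmark_of(n,'button_top')[:1]: print(world(c,l['position']),l['score'])
i=c['image'][170:270,200:310,::-1]
cv2.imwrite('pics/d.png',cv2.resize(i,None,fx=5,fy=5,interpolation=cv2.INTER_CUBIC))
E
```

```text
time_s: 7.65
position: [0.5257, -0.0933, 0.1657]
ee_rot: [-179.9, 0.1, 20.3]
contact_force: [0.2, -0.6, -0.7]
opening: 0.0571
gripper_force: 0.0
[ 0.50690037 -0.18014399  0.01724269] 0.57
side [ 0.52804091 -0.09201394  0.08384273] 0.63 0.26263512331035077 -0.0411065668480868
[0.48642703 0.01265939 0.05481948] 0.39
```

View pics/d.png

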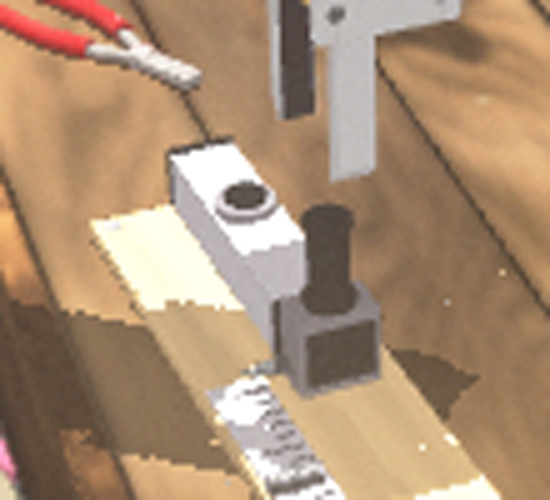

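The button at (245,196) is now low in its collar. The knob stands at (328,220), below and between the fingers. I'll descend and close.

```bash
python3 -m jog '[[0,0,0,0.1,0,2,6],[0,0,0,0,0,2,6],[0,0,0,0,0,2,6],[0,0,0,0,0,1.5,6],[0,0,0,0,0,0.4,6],[0,0,0,0,0,0,6]]'; python3 -m jog '[[0,0,0,0,0,0,3.5],[0,0,0,0,0,0,3],[0,0,0,0,0,0,2.5],[0,0,0,0,0,0,2],[0,0,0,0,0,0,1.5],[0,0,0,0,0,0,1.5],[0,0,0,0,0,0,1.5]]'
```

```text
time_s: 8.7
position: [0.5276, -0.0937, 0.0876]
ee_rot: [180.0, -0.0, 20.3]
contact_force: [0.1, -0.3, 0.2]
opening: 0.0601
gripper_force: 0.0
time_s: 9.57
position: [0.5277, -0.0943, 0.0877]
ee_rot: [179.9, -0.0, 20.3]
contact_force: [1.0, -5.3, -1.4]
opening: 0.0227
gripper_force: 30.0
```

```bash
python3 -m jog '[[0,0,0,0,0.5,0,1.5],[0,0,0,0,1,0,1.5],[0,0,0,0,1,0,1.5],[0,0,0,0,1,0,1.5]]'; python3 -m jog '[[0,0,0,0,1.5,0,1.5],[0,0,0,0,1.5,0,1.5],[0,0,0,0,0.5,0,1.5],[0,0,0,0,0,0,1.5],[0,0,0,0,0,0,1.5]]'
cat > m.py <<'E'
from h import *
import sys
o=arm.get_obs();p=np.array(o['position']);y=np.radians(o['ee_rot'][2]);u=np.array([np.sin(y),-np.cos(y)])
print('travel mm',1e3*((p[:2]-[.5277,-.0943])@u),o['time_s'])
for n in ('top','side'):
    D=[]
    for k in range(4):
        c=shot(n); a=arm.landmark_of(n,'pointer_tip');b=arm.landmark_of(n,'rider')
        if a and b: 
            A=world(c,a[0]['position']);B=world(c,b[0]['position']); D.append([1e3*(B-A)[:2]@u,*A,*B])
    print(n,np.round(D,4))
    i=c['image'][:,:,::-1]; i=i[195:245,275:345] if n=='top' else i[225:295,225:305]
    cv2.imwrite('pics/%s_%s.png'%(sys.argv[1],n),cv2.resize(i,None,fx=8,fy=8,interpolation=cv2.INTER_CUBIC))
E
python3 m.py e
```

```text
time_s: 10.07
position: [0.5396, -0.1269, 0.0876]
ee_rot: [-179.9, 0.0, 20.3]
contact_force: [-2.6, 2.7, 4.5]
opening: 0.0225
gripper_force: 30.0
time_s: 10.7
position: [0.5516, -0.1595, 0.0876]
ee_rot: [-180.0, 0.0, 20.3]
contact_force: [-3.1, 2.7, 5.3]
opening: 0.0231
gripper_force: 30.0
travel mm 69.46362497467675 10.7
top []
side [[ 1.26681e+01  5.04800e-01 -1.73300e-01  3.02000e-02  5.07600e-01
  -1.85700e-01  1.52000e-02]
 [ 1.01670e+01  5.05500e-01 -1.77200e-01  2.77000e-02  5.06300e-01
  -1.87800e-01  1.44000e-02]
 [ 1.05210e+01  5.04600e-01 -1.75800e-01  2.56000e-02  5.10700e-01
  -1.84700e-01  1.26000e-02]
 [ 5.26970e+00  5.09100e-01 -1.78800e-01  2.86000e-02  5.06600e-01
  -1.85300e-01  1.52000e-02]]
```

```bash
python3 -c "
import cv2,numpy as np
a=cv2.imread('pics/e_top.png');b=cv2.imread('pics/e_side.png');b=cv2.resize(b,None,fx=.85,fy=.85)
cv2.imwrite('pics/e.png',cv2.resize(np.vstack([np.pad(a,((0,0),(0,max(0,b.shape[1]-a.shape[1])),(0,0))),b]) if 0 else b,None,fx=1.1,fy=1.1))"
```

```text
(no output)
```

View pics/e.png

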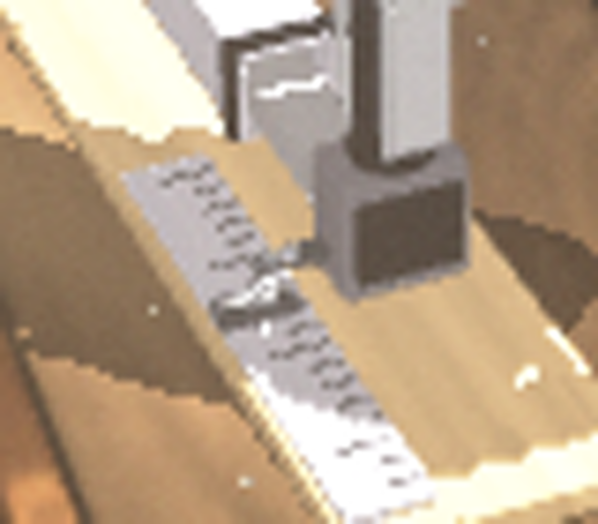

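The pointer has reached about (275,262), just short of the rider at (255,308), and the networks say about 10 mm remain. As an independent check, I'll fit the board's corners from the first pictures.

```bash
python3 - <<'E'
from h import *
from scipy.optimize import least_squares
C=dict(top=((225,180),[(48,235,-210,50),(603,27,170,50),(652,175,170,-50),(105,378,-210,-50)],[('rider',487,212,.0195),('knob top',342,176,.106),('button',169,242,.064)]),
 side=((210,190),[(40,122,-210,-50),(513,492,170,50),(313,548,170,-50)],[('rider',245,380,.0195),('knob top',277,117,.106),('button',194,76,.064)]))
for n,(off,co,pt) in C.items():
    c=shot(n); px=lambda u,v:np.array([(u+.5)/5-.5+off[0],(v+.5)/5-.5+off[1]])
    W=np.array([ray_z(c,px(a,b),.012)[:2] for a,b,_,_ in co]);G=np.array([q[2:] for q in co])/1e3
    f=lambda s:(G@np.array([[np.cos(s[2]),np.sin(s[2])],[-np.sin(s[2]),np.cos(s[2])]])+s[:2]-W).ravel()
    s=least_squares(f,[.52,-.115,-1.2]).x
    print(n,s[:2],np.degrees(s[2]),'res mm',np.round(1e3*f(s),1))
    u=np.array([np.cos(s[2]),np.sin(s[2])]);v=np.array([-u[1],u[0]])
    for nm,a,b,z in pt:
        d=ray_z(c,px(a,b),z)[:2]-s[:2]; print(nm,np.round(1e3*np.array([d@u,d@v]),1))
E
```

```text
top [ 0.51920077 -0.11757378] -69.74018557450069 res mm [ 0.8 -0.7 -0.9  1.5  1.1 -2.5 -1.   1.6]
rider [ 58.7 -35.3]
knob top [-22.   15.2]
button [-136.4   15.9]
side [ 0.52086912 -0.12042767] -70.37510941330524 res mm [ 0.9 -1.4  1.7  2.  -2.6 -0.6]
rider [ 57.1 -34.6]
knob top [-21.5  14.8]
button [-140.5   14.8]
```

```bash
python3 -m jog '[[0,0,0,0,0.5,0,1.5],[0,0,0,0,0.4,0,1.5],[0,0,0,0,0,0,1.5],[0,0,0,0,0,0,1.5]]'; python3 m.py f; python3 -c "
import cv2,numpy as np
a=cv2.imread('pics/f_top.png');b=cv2.imread('pics/f_side.png');print(a.shape,b.shape)
i=cv2.resize(cv2.imread('pics/f_side.png')[100:420,60:460],None,fx=1.5,fy=1.5);cv2.imwrite('pics/f.png',i)"
```

```text
time_s: 12.5
position: [0.5547, -0.1679, 0.0876]
ee_rot: [-180.0, 0.0, 20.3]
contact_force: [-3.9, 2.4, 7.0]
opening: 0.0227
gripper_force: 30.0
travel mm 78.3551541415081 12.5
top []
side [[-0.7951  0.5086 -0.1859  0.0278  0.5075 -0.1855  0.0132]
 [-2.6806  0.5066 -0.1859  0.0286  0.5072 -0.1828  0.0138]
 [-1.9427  0.5057 -0.1878  0.0264  0.5069 -0.1853  0.0174]
 [ 1.4067  0.5082 -0.1839  0.0266  0.5071 -0.1858  0.0148]]
(400, 560, 3) (560, 640, 3)
```

View pics/f.png

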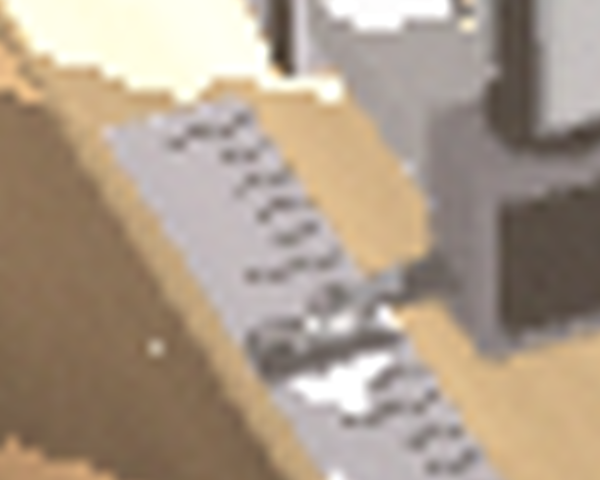

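View pics/f_top.png

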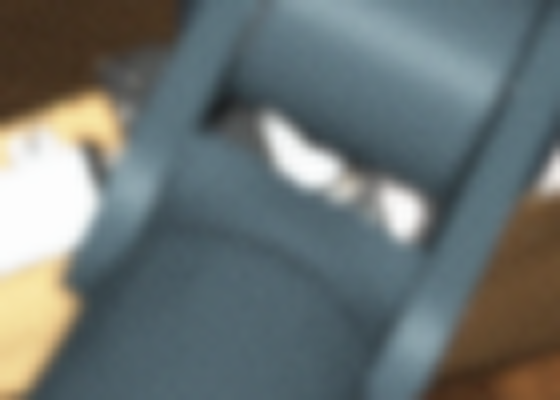

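The top view is blocked by the arm. In the side crop the pointer tip is at about (317,303). The rider's middle is at about (325,347), which projects to about (325,307) at the pointer's height, so they are in line to within 1-2 mm. All the estimates average a travel of 79.0 mm and I'm at 78.4, so I'll nudge 0.5 mm and average more readings.

```bash
python3 -m jog '[[0,0,0,0,0.05,0,1.5],[0,0,0,0,0,0,1.5],[0,0,0,0,0,0,1.5]]'; sed -i 's/range(4)/range(14)/; s/    print(n,.*/    if D: D=np.array(D); print(n,len(D),D.mean(0).round(4),np.median(D,0)[0],D.std(0)[0])/' m.py; sed -i "s/('top','side')/('side',)/" m.py; python3 m.py g
```

```text
time_s: 14.08
position: [0.5548, -0.1681, 0.0876]
ee_rot: [-180.0, 0.0, 20.3]
contact_force: [-3.2, 2.2, 6.1]
opening: 0.0225
gripper_force: 30.0
travel mm 78.64426129525769 14.075
side 13 [14.7533  0.5072 -0.1705  0.0298  0.5083 -0.1858  0.0159] 0.07645394193427087 51.98704577420794
```

```bash
python3 -c "
from station import arm
print(arm.job_done())"
```

```text
the job is handed in; nothing more can be done
None
```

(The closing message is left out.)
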